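Click the selector wheel round to orange and load

ROBOT

A 6-joint arm with a two-finger parallel gripper is mounted at the origin on the work surface. World frame = base frame: x ahead of the robot, y to its left, z up, the work surface at z = 0. Lengths are in m, angles in rad, forces in N, time in s.
With the tool pointing down it reaches from about 0.325 to 0.85 m from the base axis. Payload 15.5 kg.
Tool frame: the origin (TCP) lies at the very end of the fingers, on their centre line; the grasp point (between the pads) lies 19 mm behind it; y points along the fingers, x is the direction in which the jaws open and shut, and the axes are right-handed (so a half turn about y gives the same grasp; the last joint's range is limited). The gripper opens to 91 mm and grips with 3 to 60 N. Pads are 32 mm wide; open, the fingers measure 118 mm over their backs; the gripper's body (76 mm by 178 mm) begins 60 mm behind the grasp point.
Start: joints at [-1.401, 0.494, 1.345, -0, 1.302, -0.096], TCP at [0.164, -0.603, 0.177] pointing down, gripper open.
Joint ranges: [-2.91, 2.91], [-0.82, 2.16], [0.22, 2.67], [-1.22, 4.37], [0.12, 2.79], [-3.08, 3.08]. Speed limits (rad/s): [1.89, 1.89, 2.57, 3.01, 3.01, 3.01].

INTERFACE

Orientations are given as a unit quaternion [x, y, z, w].
In Python, from workcell import arm gives the robot as it stands.
- The arm moves only by the shell command python3 -m handwheel 'ROWS' [FORCE]. ROWS is JSON, a list of rows, each an object of numbers: "tx", "ty", "tz": the shift along the tool's x, y, z in m; "ax", "ay", "az": the turn, a rotation vector about the tool's x, y, z in degrees; "fingers": the opening, from 0 (shut) to 1 (fully open). A call has 1 to 20 rows; each row is the pose to reach, as a shift and turn from the pose measured when the call began, along the tool's axes at that moment; what a row does not reach only later rows make up. A row lasts 1/12 s, in which the tool goes at most 41.7 mm and 7.16 degrees, less where a joint would pass 70% of its speed; a pose out of reach is approached as far as the arm can. A call with a gripper value outside its range is refused whole. The fingers move at their own pace and stop on an object; FORCE is the grip in N (left out, the last holds). Time passes only in rows, so rows that repeat a pose let the fingers close. It gives the time, the measured TCP pose, the force and the opening at its end, in the units of the state.
- arm.sense(): the state, without advancing time (a new reading comes with each control period).
- arm.camera(name): name is "side" or "top" or "wrist"; returns a dict with "color" (420x560x3 uint8, red, green, blue), "depth" (420x560 float32, m along the optical axis (not along the pixel's ray), 0 where there is no reading), "camera_matrix" (3x3 intrinsics, pixels), "extrinsics" (4x4, takes a point from camera to world coordinates). Camera axes: x right, y up, looking along -z (the intrinsics and any distortion apply to the point x, -y, -z); pixel columns grow to the right and rows downward; lengths in m; the calibration is good to about 2 mm. A picture is of the moment at which its call begins.
- arm.sign_off(): hands the job in, once; it reports no verdict.
The state is a dict: "time": time; "qpos": joint angles; "joint_vel": joint speeds; "joint_torque": joint torques, N m; "ee_pos": TCP position; "ee_rot": TCP orientation; "ft_force": force on the tool from outside, world axes, zero at the start; "moment": the same for the moment, N m; "gripper_width": opening from 0.0 (shut) to 1.0 (fully open).
Only numpy, scipy, OpenCV 4.12 (cv2) and the standard library are available. Lean on these libraries where they do the work, as an engineer would, in place of code of your own. Each camera call takes 0.05 s, during which the arm holds its last target. There are 200 camera calls.

TASK

On the loose controller box in the DJ booth, flick the ribbed selector wheel round with a fingertip, click by click, until its orange flat is on top between the two white marks, without running past it; only then press the green button fully down and let it come back up. Use the fingers only to push: do not lift or shift the controller, and leave the things around and on it where they are. Finish with the hand clear.

Things in the scene. Friction and masses are not known exactly. Their poses are not given: they have to be found in the camera images.
- controller: dark steel controller box, 200 (its x) x 240 (its y) x 75 mm high, about 2.2 kg, loose on the table on rubber feet (it starts to slide at 10 to 18 N of sideways push). Origin at the centre of its underside; x points away from the robot at yaw 0, z up. Top face flat at z = 75 mm; besides wheel, button and usb stick only knobs up to 9 mm high stand on it
- wheel_axle (a point): centre of the selector wheel on its axle, 55 mm above the table, at x = 0, y = +45 mm of the controller. The wheel is 24 mm wide along the axle (controller's y) and stands 25.5 mm out of a slot in the top face. Eight rounded grey ribs 45 degrees apart run across its rim: 8 mm thick, centre lines 41.5 mm and outer edges 45.5 mm from the axle; the flats between lie 35.5 mm from it
- wheel_top (a point): point 35.5 mm straight above the axle, between two white marks on the box: here the middle of the uppermost flat rests. One flat is orange (the target), one yellow, six black; yellow is on top one click before orange when the top is pushed along the controller's +x
- selector (a joint): wheel angle, rad; grows as the wheel's top moves along the controller's +x. 0 with the orange flat on top (as is -6.283). Starts 2 to 5 clicks below 0. A click every 0.785 rad, ribs then 22.5 degrees either side of the top; pushed over half-way (0.39) it springs on to the next click, else back, once the finger is out of its way; turns both ways; needs about 4 to 5 N at the rim
- load_button_top (a point): centre of the top of the green round push button, 28 mm across, in a black collar 44 mm across, on the controller's top face at x = -20, y = -70 mm; 97 mm above the table when up
- load_button (a joint): how far the green button is pressed, m: 0 up, 0.006 fully down, which takes about 5 N; a spring brings it back up
- phone: black phone, 150 x 72 x 9 mm, lying left of the controller; origin at the centre of its underside
- can: blue drinks can, 66 mm across, 120 mm high, standing beyond the controller; origin at the centre of its underside
- puck: brass record weight, 64 mm across, 40 mm high, beyond the controller; origin at the centre of its underside
- tape: yellow roll of tape, 84 mm across, 24 mm high, lying right of the controller; origin at the centre of its underside
- skate_wheel: red skateboard wheel, 54 mm across, 33 mm high, lying right of the controller; origin at the centre of its underside
- usb_stick: blue usb stick, 50 x 19 x 9 mm, lying on the far right corner of the controller's top; origin at the centre of its underside

How it is judged:
By the outcome, as a careful person would: the job done as asked, in the order asked, and still so for the second after the job is handed in, with the robot touching nothing.
It also fails if it takes over 54 s, if anything falls off the work surface, if the arm or the gripper's body presses on something with over 40 N, if the wrist force passes 120 N, or if a joint passes its speed limit or range.

## Working session

There is one attempt and no reset: what is moved stays moved. The work goes in short steps, Python scripts to look and compute and a shell command to move; the robot and the scene stay as the last step left them, time stands still between calls to the robot, and variables do not carry over. Pictures are saved under pics/ and viewed, about 8 in all and at most 12, crops included, and the job is handed in when it is done.

```bash
ls; mkdir -p pics
cat > h.py <<'E'
import numpy as np, cv2
from workcell import arm
def snap(n,f,crop=None,s=1):
    c=arm.camera(n); im=c["color"][:,:,::-1]
    np.savez(f"pics/{f}.npz",**c)
    if crop: x0,y0,x1,y1=crop; im=im[y0:y1,x0:x1]
    cv2.imwrite(f"pics/{f}.png",cv2.resize(im,None,fx=s,fy=s,interpolation=cv2.INTER_CUBIC)); return c
def world(c,u,v,d=None):
    u=np.asarray(u,float);v=np.asarray(v,float)
    if d is None: d=c["depth"][v.astype(int),u.astype(int)]
    K=c["camera_matrix"];x=(u-K[0,2])/K[0,0]*d;y=(v-K[1,2])/K[1,1]*d
    return np.stack([x,-y,-d,np.ones_like(d)],-1)@c["extrinsics"].T[:,:3]
E
python3 - <<'E'
from h import *
print(arm.sense())
for n in("top","side"):
    c=snap(n,n+"0"); print(c["extrinsics"].round(3),c["camera_matrix"].round(1))
E
```

```text
pics
{'time': 0.0, 'qpos': array([-1.40149299e+00,  4.94246841e-01,  1.34609432e+00,  3.69334569e-05,
        1.30252511e+00, -9.55188419e-02]), 'joint_vel': array([ 6.54685695e-04,  1.67693826e-05, -7.65786830e-04,  7.89084168e-06,
        6.78111612e-04, -3.24655733e-04]), 'joint_torque': array([-1.01761805e-03, -8.78840518e+01, -3.81864524e+01,  7.06365891e-02,
        5.32206427e-02, -6.80406924e-05]), 'ee_pos': array([ 0.16352059, -0.60279742,  0.1764112 ]), 'ee_rot': array([-0.56131759,  0.42993501, -0.42929228,  0.56194893]), 'ft_force': array([-1.14528361,  0.10984819,  0.05300271]), 'moment': array([-0.08085725, -0.00687238,  0.05631567]), 'gripper_width': 1.0015760967658836}
[[ 0.027  0.993 -0.111  0.548]
 [-1.     0.028  0.012  0.042]
 [ 0.015  0.11   0.994  0.786]
 [ 0.     0.     0.     1.   ]] [[415.5   0.  276.4]
 [  0.  415.5 215.3]
 [  0.    0.    1. ]]
[[ 0.873  0.356 -0.333  0.404]
 [-0.487  0.64  -0.594 -0.383]
 [ 0.001  0.681  0.732  0.606]
 [ 0.     0.     0.     1.   ]] [[413.6   0.  274.9]
 [  0.  413.6 211.6]
 [  0.    0.    1. ]]
```

View pics/top0.png

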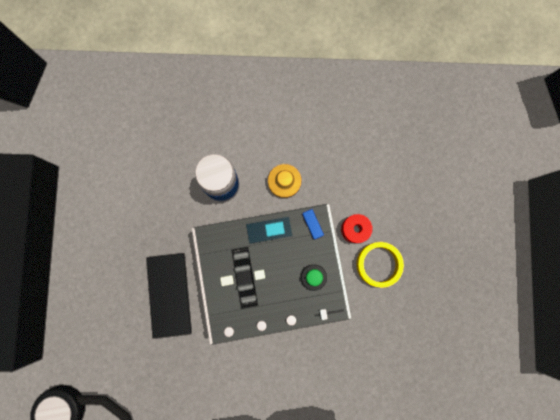

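View pics/side0.png

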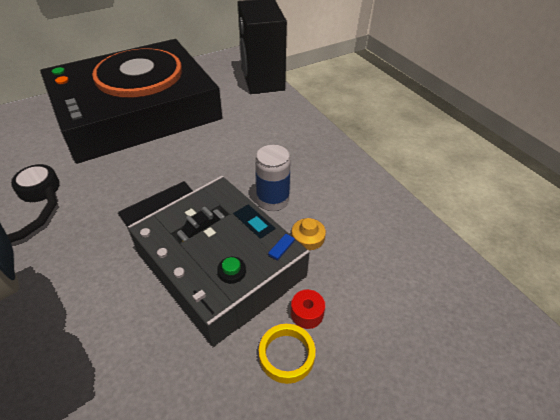

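The top view shows the box with corners near (193,229), (328,206), (350,318) and (211,343). The wheel is at (245,277) between marks at (227,281) and (260,275), and the button is at (315,277). The side view agrees, and there are no colours on the wheel that I can see yet.

```bash
cat >> h.py <<'E'
def load(f): return dict(np.load(f"pics/{f}.npz"))
E
python3 - <<'E'
from h import *
from scipy.spatial.transform import Rotation as R
c=load("top0"); vv,uu=np.mgrid[0:420,0:560]; P=world(c,uu,vv)
print("table z",np.median(P[380:400,250:300,2]), P[330,380])
m=(abs(P[...,2]-.075)<.006)&(uu>180)&(uu<365)&(vv>195)&(vv<355)
m=cv2.morphologyEx(m.astype(np.uint8),cv2.MORPH_OPEN,np.ones((5,5)))
pts=P[m>0][:,:2].astype(np.float32); r=cv2.minAreaRect(pts*1000); print(r, np.median(P[m>0][:,2]))
hsv=cv2.cvtColor(c["color"],cv2.COLOR_RGB2HSV)
g=(hsv[...,0]>45)&(hsv[...,0]<75)&(hsv[...,1]>120)&(uu>290)&(uu<340)&(vv>255)&(vv<300)
print("button",P[g].mean(0),g.sum(),P[g][:,2].max())
w=(abs(P[...,2]-.095)<.01)&(uu>225)&(uu<265)&(vv>240)&(vv<315); print("wheel",w.sum(),P[w].mean(0),P[w].max(0))
for u,v in((227,281),(260,275)): print("mark",world(c,u,v))
print(R.from_quat(arm.sense()["ee_rot"]).as_matrix().round(3))
a=cv2.resize(c["color"][235:320,200:290,::-1],None,fx=5,fy=5,interpolation=cv2.INTER_CUBIC)
s=load("side0")["color"][190:260,160:240,::-1]; s=cv2.resize(s,(400,425),interpolation=cv2.INTER_CUBIC)
cv2.imwrite("pics/z0.png",np.hstack([a[:425,:400],s]))
E
```

```text
table z -0.00032250394897720414 [ 0.42676143 -0.16478697 -0.00051212]
((529.0283813476562, 41.428619384765625), (200.36447143554688, 240.2740020751953), 11.508634567260742) 0.07477196153504406
button [ 0.52384684 -0.03008516  0.09863982] 235 0.7861154153860798
wheel 364 [0.5198935  0.08544783 0.0925171 ] [0.54085686 0.10076614 0.09902045]
mark [0.51287372 0.11444926 0.07466844]
mark [0.52438505 0.05901876 0.07485616]
[[ 0.262 -0.     0.965]
 [-0.965  0.001  0.262]
 [-0.001 -1.     0.   ]]
```

View pics/z0.png

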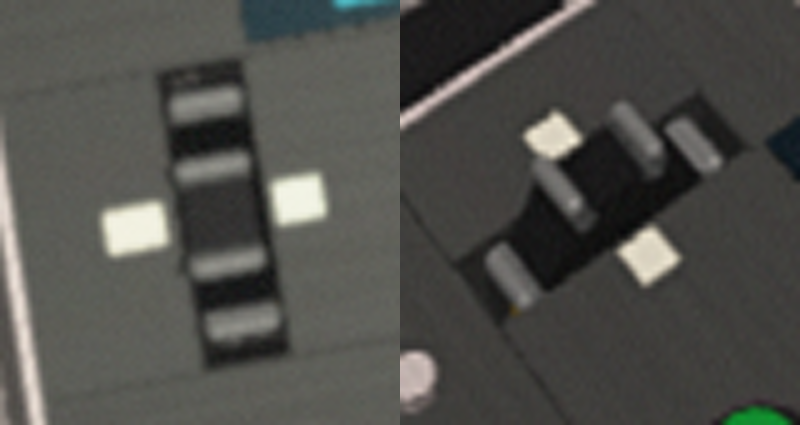

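The zoom shows four grey ribs with the three visible flats all black. There is a hint of orange-yellow low on the near (-x) side, at (515,310) in the crop. The measured box is 200x240 mm at (0.529, 0.0414), yaw about 11.5°. The wheel, the button and the marks fall where the model predicts. Next I bring the open hand to the near side of the wheel, with tool x along the controller's x, so that only the leading finger pushes.

```bash
python3 -m handwheel '[{"tx":-0.577,"ty":0.027,"tz":0.431,"ay":-86.3},{"tx":-0.577,"ty":0.027,"tz":0.431,"ay":-86.3},{"tx":-0.577,"ty":0.027,"tz":0.431,"ay":-86.3},{"tx":-0.577,"ty":0.027,"tz":0.431,"ay":-86.3},{"tx":-0.577,"ty":0.027,"tz":0.431,"ay":-86.3},{"tx":-0.577,"ty":0.027,"tz":0.431,"ay":-86.3},{"tx":-0.577,"ty":0.027,"tz":0.431,"ay":-86.3},{"tx":-0.577,"ty":0.027,"tz":0.431,"ay":-86.3},{"tx":-0.577,"ty":0.027,"tz":0.431,"ay":-86.3},{"tx":-0.577,"ty":0.027,"tz":0.431,"ay":-86.3},{"tx":-0.577,"ty":0.027,"tz":0.431,"ay":-86.3},{"tx":-0.577,"ty":0.027,"tz":0.431,"ay":-86.3},{"tx":-0.577,"ty":0.027,"tz":0.431,"ay":-86.3},{"tx":-0.577,"ty":0.027,"tz":0.431,"ay":-86.3},{"tx":-0.577,"ty":0.027,"tz":0.431,"ay":-86.3},{"tx":-0.577,"ty":0.027,"tz":0.431,"ay":-86.3},{"tx":-0.577,"ty":0.027,"tz":0.431,"ay":-86.3},{"tx":-0.577,"ty":0.027,"tz":0.431,"ay":-86.3},{"tx":-0.577,"ty":0.027,"tz":0.431,"ay":-86.3},{"tx":-0.577,"ty":0.027,"tz":0.431,"ay":-86.3}]'
cat >> h.py <<'E'
from scipy.spatial.transform import Rotation as R
C=np.array([.529,.0414,0]); RC=R.from_euler('z',11.5,degrees=True).as_matrix()
def st():
    s=arm.sense(); M=R.from_quat(s["ee_rot"]).as_matrix()
    p=RC.T@(s["ee_pos"]-C)
    print("t",round(s["time"],2),"tcp in box mm",(p*1000).round(1),"axes in box\n",(RC.T@M).round(3),"F",(RC.T@s["ft_force"]).round(1),"w",round(s["gripper_width"],3))
    return p
E
python3 - <<'E'
from h import *
st()
c=snap("wrist","w1"); print(c["extrinsics"].round(3))
E
```

```text
t 0.1 tcp in box mm [-486.6 -558.5  176.5] axes in box
 [[ 0.064  0.     0.998]
 [-0.998  0.001  0.064]
 [-0.001 -1.     0.   ]] F [0.3 0.5 0.1] w 1.001
[[ 0.26   0.923  0.283  0.244]
 [-0.966  0.249  0.075 -0.582]
 [-0.001 -0.293  0.956  0.385]
 [ 0.     0.     0.     1.   ]]invalid input
```

View pics/w1.png

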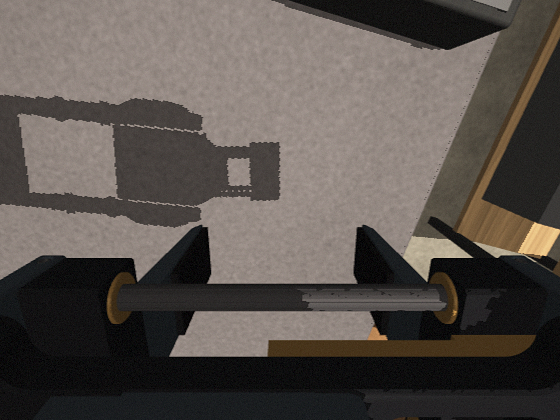

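The wrist view shows only the fingers and the table, because the arm did not move: the call was refused. I'll test whether every key is required.

```bash
python3 -m handwheel '[{"tx":-0.04,"ty":0,"tz":0.03,"ax":0,"ay":-5,"az":0,"fingers":1}]'; python3 -m handwheel '[{"tx":-0.04,"tz":0.03,"ay":-5}]'
```

```text
time: 0.23
ee_pos: [0.1772, -0.569, 0.1762]
ee_rot: [0.58, -0.406, 0.406, -0.578]
ft_force: [-0.4, 1.2, -0.2]
gripper_width: 1.004invalid input
```

All keys are required. I'll recompute the shift from the present pose.

```bash
cat >> h.py <<'E'
def to(b):
    "tool-frame shift to TCP at box point b (m), tool x along box x, pointing down"
    s=arm.sense(); M=R.from_quat(s["ee_rot"]).as_matrix()
    T=RC@np.array([[1,0,0],[0,0,1],[0,-1,0]]).T.T
    T=RC@np.column_stack([[1,0,0],[0,0,-1],[0,1,0]])
    print("shift",(M.T@(C+RC@np.array(b)-s["ee_pos"])).round(4),"turn",np.degrees(R.from_matrix(M.T@T).as_rotvec()).round(1))
E
python3 -c "
from h import *
st();to([-.094,.045,.15])"
```

```text
t 0.23 tcp in box mm [-466.5 -528.1  176.2] axes in box
 [[ 0.146 -0.001  0.989]
 [-0.989 -0.002  0.146]
 [ 0.002 -1.    -0.001]] F [-0.1  1.2 -0.2] w 1.004
shift [-0.5124  0.0246  0.4524] turn [  0.1 -81.6   0. ]
```

```bash
python3 -m handwheel '[{"tx":-0.512,"ty":0.025,"tz":0.452,"ax":0,"ay":-81.6,"az":0,"fingers":1},{"tx":-0.512,"ty":0.025,"tz":0.452,"ax":0,"ay":-81.6,"az":0,"fingers":1},{"tx":-0.512,"ty":0.025,"tz":0.452,"ax":0,"ay":-81.6,"az":0,"fingers":1},{"tx":-0.512,"ty":0.025,"tz":0.452,"ax":0,"ay":-81.6,"az":0,"fingers":1},{"tx":-0.512,"ty":0.025,"tz":0.452,"ax":0,"ay":-81.6,"az":0,"fingers":1},{"tx":-0.512,"ty":0.025,"tz":0.452,"ax":0,"ay":-81.6,"az":0,"fingers":1},{"tx":-0.512,"ty":0.025,"tz":0.452,"ax":0,"ay":-81.6,"az":0,"fingers":1},{"tx":-0.512,"ty":0.025,"tz":0.452,"ax":0,"ay":-81.6,"az":0,"fingers":1},{"tx":-0.512,"ty":0.025,"tz":0.452,"ax":0,"ay":-81.6,"az":0,"fingers":1},{"tx":-0.512,"ty":0.025,"tz":0.452,"ax":0,"ay":-81.6,"az":0,"fingers":1},{"tx":-0.512,"ty":0.025,"tz":0.452,"ax":0,"ay":-81.6,"az":0,"fingers":1},{"tx":-0.512,"ty":0.025,"tz":0.452,"ax":0,"ay":-81.6,"az":0,"fingers":1},{"tx":-0.512,"ty":0.025,"tz":0.452,"ax":0,"ay":-81.6,"az":0,"fingers":1},{"tx":-0.512,"ty":0.025,"tz":0.452,"ax":0,"ay":-81.6,"az":0,"fingers":1},{"tx":-0.512,"ty":0.025,"tz":0.452,"ax":0,"ay":-81.6,"az":0,"fingers":1},{"tx":-0.512,"ty":0.025,"tz":0.452,"ax":0,"ay":-81.6,"az":0,"fingers":1},{"tx":-0.512,"ty":0.025,"tz":0.452,"ax":0,"ay":-81.6,"az":0,"fingers":1},{"tx":-0.512,"ty":0.025,"tz":0.452,"ax":0,"ay":-81.6,"az":0,"fingers":1},{"tx":-0.512,"ty":0.025,"tz":0.452,"ax":0,"ay":-81.6,"az":0,"fingers":1},{"tx":-0.512,"ty":0.025,"tz":0.452,"ax":0,"ay":-81.6,"az":0,"fingers":1}]'
python3 - <<'E'
from h import *
st();to([-.094,.045,.15])
snap("side","s2",(100,100,380,310),2.8)
c=snap("wrist","w2")
E
```

```text
time: 1.9
ee_pos: [0.4273, 0.0657, 0.1495]
ee_rot: [0.704, 0.07, -0.071, -0.703]
ft_force: [0.9, -0.2, -0.8]
gripper_width: 1.0
t 1.9 tcp in box mm [-94.8  44.1 149.5] axes in box
 [[ 1.    -0.001 -0.   ]
 [ 0.    -0.002  1.   ]
 [-0.001 -1.    -0.002]] F [ 0.9 -0.4 -0.8] w 1.0
shift [ 0.0008 -0.0005  0.0009] turn [ 0.1  0.  -0.1]
```

View pics/s2.png

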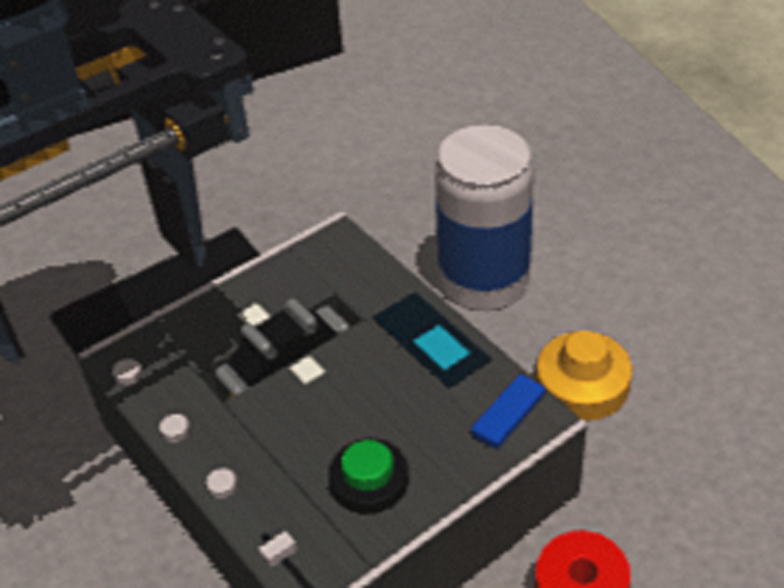

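View pics/w2.png

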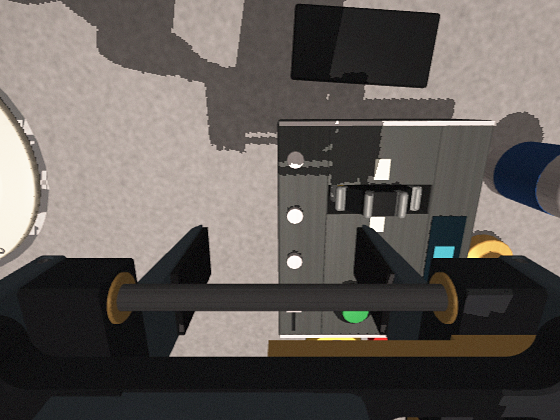

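The side view shows the leading finger above and behind the wheel, with its narrow tip at (200,262). The wrist view shows the box, wheel and phone undisturbed. The tip looks tapered, so I measure its profile from the depth.

Run:
```python
from h import *
vv,uu=np.mgrid[0:420,0:560]
for n in("s2","w2"):
    c=load(n);P=(world(c,uu,vv)-C)@RC; d=c["depth"]>0
    t=P-np.array([-.0948,.0441,.1495])
    for a in(0,5,10,20,30,45):
        m=d&(t[...,2]>a/1e3-.0015)&(t[...,2]<a/1e3+.003)&(abs(t[...,1])<.025)&(abs(t[...,0])<.07)
        for sg in(-1,1):
            k=m&(sg*t[...,0]>.02)
            if k.sum()>4: print(n,a,sg,k.sum(),(1000*np.percentile(t[k],[2,98],axis=0)[:,:2]).round(1).tolist())
```

```text
s2 45 -1 22 [[-54.8, -17.9], [-46.1, 7.6]]
s2 45 1 32 [[45.7, -16.9], [53.5, 14.4]]
w2 45 -1 152 [[-53.8, -15.6], [-45.8, 17.3]]
w2 45 1 152 [[45.0, -16.0], [53.1, 16.9]]
```

Run:
```python
from h import *
c=load("s2")
for v in range(150,198,4):
    r=[]
    for u in range(152,178,4):
        d=c["depth"][v,u]; p=(world(c,u,v)-C)@RC*1000-[-94.8,44.1,149.5]; r.append(f"{p[0]:.0f},{p[1]:.0f},{p[2]:.0f}" if d>0 else "-")
    print(v,"  ".join(r))
```

```text
150 36,-28,133  40,-32,133  45,-32,131  48,-36,132  53,-37,130  59,-36,126  63,-39,125
154 33,-33,131  49,-3,104  49,-17,112  50,-29,120  52,-37,124  57,-36,121  200,276,-148
158 46,6,93  49,0,95  49,-14,104  54,-16,103  59,-16,100  184,266,-145  193,264,-148
162 46,11,83  46,-4,93  50,-9,94  52,-16,97  58,-16,94  178,258,-148  185,251,-148
166 46,16,73  46,-0,83  46,-15,93  51,-16,91  57,-15,87  171,246,-148  178,241,-149
170 131,264,-149  46,5,72  46,-12,84  50,-15,84  55,-16,81  164,233,-147  171,229,-149
174 124,251,-148  46,9,62  46,-7,73  49,-14,76  54,-16,74  158,225,-150  164,218,-149
178 118,239,-148  46,14,51  46,-2,62  47,-15,71  52,-16,68  151,213,-149  158,207,-149
182 112,229,-149  118,223,-149  46,2,52  46,-15,64  51,-15,60  145,202,-150  150,195,-148
186 105,217,-148  113,216,-152  46,5,42  46,-10,52  49,-16,54  55,-17,52  -
190 100,207,-149  106,202,-149  112,196,-149  46,-6,42  48,-15,47  53,-17,45  134,166,-141
194 94,197,-149  96,179,-137  103,176,-140  109,171,-140  48,-13,38  121,160,-139  128,156,-140
```

```bash
cat >> h.py <<'E'
def tip(c,p):
    "profile of the leading finger relative to TCP (box axes, mm)"
    vv,uu=np.mgrid[0:420,0:560]; t=((world(c,uu,vv)-C)@RC-p)*1000
    m=(c["depth"]>0)&(abs(t[...,1])<19)&(t[...,0]>43)&(t[...,0]<62)&(t[...,2]>20)&(t[...,2]<110)
    q=t[m]
    for a in range(20,100,6):
        k=q[(q[:,2]>=a)&(q[:,2]<a+6)]
        if len(k)>3: print(a,len(k),"x",np.percentile(k[:,0],[3,97]).round(1),"y",np.percentile(k[:,1],[3,97]).round(1),"zmin",k[:,2].min().round(1))
E
python3 - <<'E'
from h import *
p=np.array([-.0948,.0441,.1495])
for n in("s2","w2"): print(n); tip(load(n),p)
E
```

```text
s2
32 9 x [46.1 47.3] y [-14.   15.2] zmin 36.8
38 38 x [45.6 53. ] y [-17.   15.9] zmin 38.0
44 43 x [45.6 53.8] y [-16.9  14.9] zmin 44.0
50 47 x [45.7 54.5] y [-17.   13.7] zmin 50.1
56 49 x [45.5 54.7] y [-17.1  16.4] zmin 56.3
62 53 x [45.6 55.9] y [-16.8  13.1] zmin 62.2
68 53 x [45.5 56.2] y [-16.3  14.6] zmin 68.1
74 54 x [45.7 57. ] y [-17.2  16.2] zmin 74.3
80 62 x [45.6 56.9] y [-16.9  14.8] zmin 80.2
86 57 x [45.5 58. ] y [-17.1  12.2] zmin 86.1
92 79 x [45.8 57.2] y [-16.9   8.5] zmin 92.1
98 46 x [49.  58.9] y [-17.6  15.6] zmin 98.1
w2
32 25 x [45.3 50.2] y [-14.8  16.5] zmin 36.1
38 173 x [45.1 52. ] y [-14.9  16.7] zmin 38.1
44 206 x [45.1 53. ] y [-15.5  16.9] zmin 44.0
50 212 x [45.  53.3] y [-12.8  17. ] zmin 50.1
56 227 x [45.1 54.5] y [-9.3 17. ] zmin 56.0
62 234 x [45.1 54.5] y [-5.9 17. ] zmin 62.0
68 244 x [45.1 55.2] y [-2.  17.2] zmin 68.0
74 268 x [45.  55.7] y [-13.5  17.1] zmin 74.0
80 291 x [45.1 56.3] y [-15.2  17.1] zmin 80.0
86 379 x [45.  56.8] y [-16.   17.2] zmin 86.0
92 623 x [45.3 56.7] y [-16.2  17.1] zmin 92.0
98 350 x [48.2 57.7] y [-12.   17.3] zmin 98.0
```

Both cameras agree that, with the hand open, the physical fingertip is about 36.5 mm above the reported TCP. Its section there runs from x +45.3 to +52.5 mm, so it is about 7 mm thick. I'll keep the hand fully open, since this may vary with opening, and use these numbers. First I approach behind the rib, then check.

```bash
python3 -m handwheel '[{"tx":0.015,"ty":0.040,"tz":0.001,"ax":0,"ay":0,"az":0,"fingers":1},{"tx":0.015,"ty":0.075,"tz":0.001,"ax":0,"ay":0,"az":0,"fingers":1},{"tx":0.015,"ty":0.090,"tz":0.001,"ax":0,"ay":0,"az":0,"fingers":1},{"tx":0.015,"ty":0.098,"tz":0.001,"ax":0,"ay":0,"az":0,"fingers":1},{"tx":0.015,"ty":0.098,"tz":0.001,"ax":0,"ay":0,"az":0,"fingers":1}]'
python3 - <<'E'
from h import *
p=st(); tip(snap("wrist","w3"),p)
snap("side","s3",(130,150,290,290),5)
E
```

```text
time: 2.42
ee_pos: [0.4408, 0.0682, 0.0506]
ee_rot: [0.704, 0.069, -0.071, -0.703]
ft_force: [-0.7, 0.2, -0.1]
gripper_width: 1.0
t 2.42 tcp in box mm [-81.1  43.9  50.6] axes in box
 [[ 1.    -0.004  0.002]
 [-0.002 -0.002  1.   ]
 [-0.004 -1.    -0.002]] F [-0.7  0.3 -0.1] w 1.0
20 584 x [43.3 60.6] y [-17.1  18.6] zmin 20.1
26 41 x [46.8 61.8] y [-9.8 17.7] zmin 26.0
32 62 x [45.4 61.9] y [-12.3  16.3] zmin 32.2
38 182 x [45.3 53.8] y [-14.9  17. ] zmin 38.0
44 206 x [45.2 53.9] y [-15.1  17.1] zmin 44.1
50 217 x [45.3 53.8] y [-12.7  17.1] zmin 50.0
56 222 x [45.3 54.1] y [-9.3 17.1] zmin 56.0
62 239 x [45.3 55.1] y [-5.7 17.3] zmin 62.1
68 251 x [45.4 55.3] y [-1.6 17.3] zmin 68.1
74 261 x [45.3 56. ] y [-14.2  17.4] zmin 74.1
80 300 x [45.3 56.6] y [-15.4  17.3] zmin 80.0
86 381 x [45.3 56.9] y [-15.5  17.3] zmin 86.0
92 614 x [45.6 57.1] y [-16.   17.3] zmin 92.0
98 350 x [48.7 58. ] y [-11.5  17.5] zmin 98.0
```

View pics/s3.png

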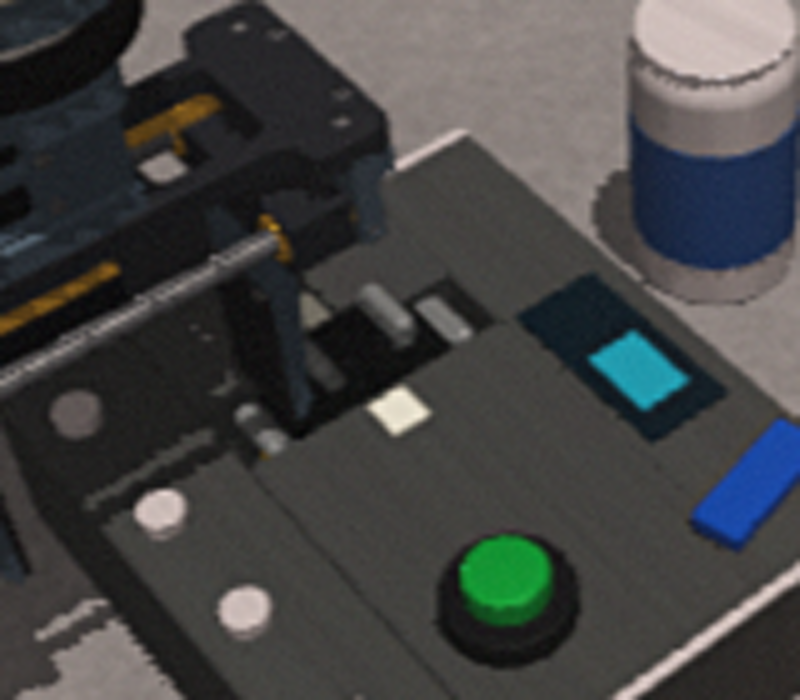

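The tip sits in the gap between the ribs, at crop (300,410), touching nothing. One flick: follow the arc over the top, then lift.

```bash
python3 -m handwheel '[{"tx":0.006,"ty":-0.001,"tz":0.001,"ax":0,"ay":0,"az":0,"fingers":1},{"tx":0.010,"ty":-0.002,"tz":0.001,"ax":0,"ay":0,"az":0,"fingers":1},{"tx":0.014,"ty":-0.003,"tz":0.001,"ax":0,"ay":0,"az":0,"fingers":1},{"tx":0.018,"ty":-0.005,"tz":0.001,"ax":0,"ay":0,"az":0,"fingers":1},{"tx":0.022,"ty":-0.0065,"tz":0.001,"ax":0,"ay":0,"az":0,"fingers":1},{"tx":0.026,"ty":-0.0075,"tz":0.001,"ax":0,"ay":0,"az":0,"fingers":1},{"tx":0.030,"ty":-0.0075,"tz":0.001,"ax":0,"ay":0,"az":0,"fingers":1},{"tx":0.034,"ty":-0.0075,"tz":0.001,"ax":0,"ay":0,"az":0,"fingers":1},{"tx":0.034,"ty":-0.0075,"tz":0.001,"ax":0,"ay":0,"az":0,"fingers":1}]'
cat >> h.py <<'E'
def look(f,view=None):
    "where each visible flat's colour sits, and box pose drift"
    p=st(); vv,uu=np.mgrid[0:420,0:560]
    for n in("side","top","wrist"):
        c=snap(n,f+n,view if n=="side" else None,5 if view and n=="side" else 1); Q=(world(c,uu,vv)-C)@RC*1000
        h=cv2.cvtColor(c["color"],cv2.COLOR_RGB2HSV)
        near=(abs(Q[...,0])<47)&(abs(Q[...,1]-45)<16)&(Q[...,2]>50)&(Q[...,2]<104)&(c["depth"]>0)
        k=near&(h[...,1]>130)&(h[...,2]>60)&(h[...,0]<40)
        for lo,hi,nm in((0,18,"orange"),(18,40,"yellow")):
            kk=k&(h[...,0]>=lo)&(h[...,0]<hi)
            if kk.sum()>2: print(n,nm,kk.sum(),Q[kk].mean(0).round(1),"hue",np.median(h[...,0][kk]))
        rb=near&(h[...,1]<60)&(h[...,2]>85)&(Q[...,2]>80)&(abs(Q[...,1]-45)<10)
        if n!="wrist":
            x=Q[rb]; print(n,"ribs x", np.histogram(x[:,0],range(-45,50,6))[0], "from -45 step 6")
        g=(h[...,0]>45)&(h[...,0]<75)&(h[...,1]>120)&(abs(Q[...,0]+20)<20)&(abs(Q[...,1]+70)<20)
        if g.sum()>20: print(n,"button",np.median(Q[g],axis=0).round(1))
E
python3 -c "
from h import *
look('a')"
python3 -m handwheel '[{"tx":0,"ty":-0.02,"tz":0,"ax":0,"ay":0,"az":0,"fingers":1},{"tx":0,"ty":-0.040,"tz":0,"ax":0,"ay":0,"az":0,"fingers":1},{"tx":0,"ty":-0.040,"tz":0,"ax":0,"ay":0,"az":0,"fingers":1}]'
python3 -c "
from h import *
look('b',(130,150,290,290))"
```

```text
time: 3.27
ee_pos: [0.4769, 0.0765, 0.0601]
ee_rot: [0.704, 0.071, -0.07, -0.703]
ft_force: [-0.1, -0.8, -0.5]
gripper_width: 1.001
t 3.27 tcp in box mm [-44.1  44.7  60.1] axes in box
 [[ 1.     0.001  0.002]
 [-0.002 -0.003  1.   ]
 [ 0.001 -1.    -0.003]] F [-0.3 -0.7 -0.5] w 1.001
side yellow 156 [-24.9  44.6  80.2] hue 22.0
side ribs x [ 0  0  0  0 15  4  0  0  0  0  0  0  0  0  0] from -45 step 6
side button [-20.  -72.2  96.7]
top ribs x [0 0 0 0 0 0 0 0 0 0 0 0 0 0 0] from -45 step 6
top button [-18.5 -70.4  96.6]
wrist yellow 752 [-25.2  45.4  80.5] hue 26.5
time: 3.67
ee_pos: [0.4768, 0.0764, 0.1024]
ee_rot: [0.705, 0.071, -0.069, -0.703]
ft_force: [1.1, -0.6, 0.5]
gripper_width: 1.002
t 3.67 tcp in box mm [-44.2  44.7 102.4] axes in box
 [[ 1.     0.003  0.002]
 [-0.002 -0.003  1.   ]
 [ 0.003 -1.    -0.003]] F [ 0.9 -0.8  0.5] w 1.002
side yellow 152 [-24.5  44.3  80.7] hue 23.0
side ribs x [ 0  0  0  0 22 11  0  0  0  5 11  0  0  0  0] from -45 step 6
side button [-20.1 -72.2  97. ]
top ribs x [0 0 0 0 2 6 0 0 0 0 0 0 0 0 0] from -45 step 6
top button [-18.8 -69.9  96.4]
wrist yellow 525 [-25.2  45.2  80.5] hue 26.0
wrist button [-20.4 -58.5  92.4]
```

View pics/bside.png

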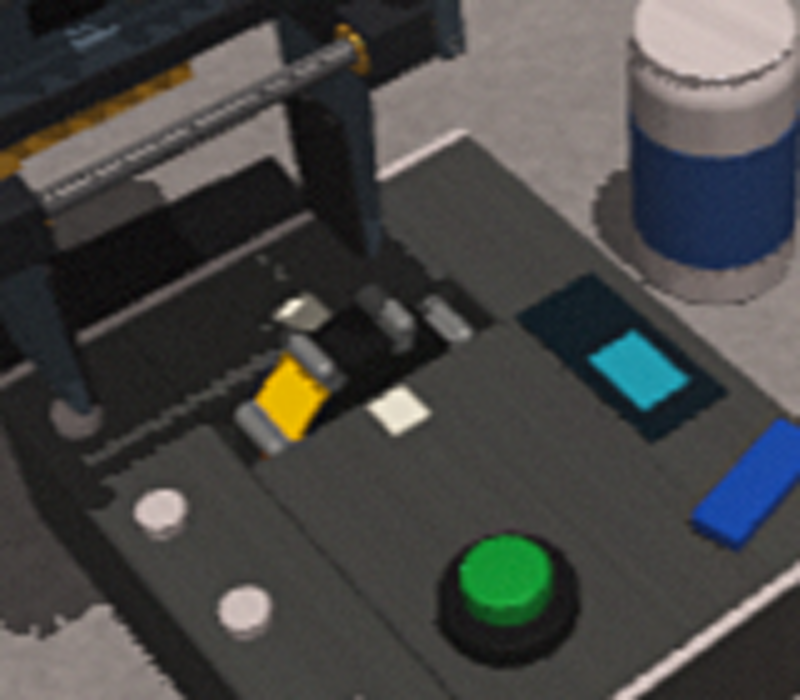

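The yellow flat is now at (-25, 80.5), exactly one place before the top, at crop (290,400). Orange peeks out below the next rib. The wheel moved exactly one click and the button has not moved. Second flick next, with a check after it.

```bash
python3 -m handwheel '[{"tx":-0.037,"ty":0,"tz":0,"ax":0,"ay":0,"az":0,"fingers":1},{"tx":-0.037,"ty":0,"tz":0,"ax":0,"ay":0,"az":0,"fingers":1},{"tx":-0.037,"ty":0.030,"tz":0,"ax":0,"ay":0,"az":0,"fingers":1},{"tx":-0.037,"ty":0.045,"tz":0,"ax":0,"ay":0,"az":0,"fingers":1},{"tx":-0.037,"ty":0.051,"tz":0,"ax":0,"ay":0,"az":0,"fingers":1},{"tx":-0.031,"ty":0.051,"tz":0,"ax":0,"ay":0,"az":0,"fingers":1},{"tx":-0.027,"ty":0.050,"tz":0,"ax":0,"ay":0,"az":0,"fingers":1},{"tx":-0.023,"ty":0.049,"tz":0,"ax":0,"ay":0,"az":0,"fingers":1},{"tx":-0.019,"ty":0.047,"tz":0,"ax":0,"ay":0,"az":0,"fingers":1},{"tx":-0.015,"ty":0.045,"tz":0,"ax":0,"ay":0,"az":0,"fingers":1},{"tx":-0.011,"ty":0.044,"tz":0,"ax":0,"ay":0,"az":0,"fingers":1},{"tx":-0.007,"ty":0.044,"tz":0,"ax":0,"ay":0,"az":0,"fingers":1},{"tx":-0.003,"ty":0.044,"tz":0,"ax":0,"ay":0,"az":0,"fingers":1},{"tx":-0.002,"ty":0.044,"tz":0,"ax":0,"ay":0,"az":0,"fingers":1},{"tx":-0.002,"ty":0.020,"tz":0,"ax":0,"ay":0,"az":0,"fingers":1},{"tx":0,"ty":0,"tz":0,"ax":0,"ay":0,"az":0,"fingers":1},{"tx":0,"ty":0,"tz":0,"ax":0,"ay":0,"az":0,"fingers":1}]'
python3 -c "
from h import *
look('c',(130,150,290,290))"
```

```text
time: 5.23
ee_pos: [0.4777, 0.0765, 0.1026]
ee_rot: [0.705, 0.072, -0.068, -0.703]
ft_force: [1.8, -0.9, 1.5]
gripper_width: 0.996
t 5.23 tcp in box mm [-43.3  44.6 102.6] axes in box
 [[ 1.     0.005  0.002]
 [-0.002 -0.003  1.   ]
 [ 0.005 -1.    -0.003]] F [ 1.6 -1.2  1.5] w 0.996
side orange 147 [-23.9  44.5  80.7] hue 11.0
side yellow 160 [ 1.5 44.5 91.1] hue 23.0
side ribs x [ 0  0  0  0 19 11  0  0  0  6 10  0  0  0  0] from -45 step 6
side button [-19.9 -71.9  96.9]
top yellow 67 [-6.8 46.7 89.2] hue 29.0
top ribs x [0 0 0 0 1 7 0 0 0 0 0 0 0 0 0] from -45 step 6
top button [-18.4 -69.8  96.4]
wrist orange 527 [-25.   45.2  80.4] hue 11.0
wrist yellow 379 [ 2.9 50.2 90.8] hue 21.0
wrist button [-20.3 -58.4  92.6]
```

Yellow is now on top (z about 91) and orange is at -45°. The last flick is the same.

```bash
python3 -m handwheel '[{"tx":-0.038,"ty":0,"tz":0,"ax":0,"ay":0,"az":0,"fingers":1},{"tx":-0.038,"ty":0,"tz":0,"ax":0,"ay":0,"az":0,"fingers":1},{"tx":-0.038,"ty":0.030,"tz":0,"ax":0,"ay":0,"az":0,"fingers":1},{"tx":-0.038,"ty":0.045,"tz":0,"ax":0,"ay":0,"az":0,"fingers":1},{"tx":-0.038,"ty":0.051,"tz":0,"ax":0,"ay":0,"az":0,"fingers":1},{"tx":-0.032,"ty":0.051,"tz":0,"ax":0,"ay":0,"az":0,"fingers":1},{"tx":-0.028,"ty":0.050,"tz":0,"ax":0,"ay":0,"az":0,"fingers":1},{"tx":-0.024,"ty":0.049,"tz":0,"ax":0,"ay":0,"az":0,"fingers":1},{"tx":-0.020,"ty":0.047,"tz":0,"ax":0,"ay":0,"az":0,"fingers":1},{"tx":-0.016,"ty":0.045,"tz":0,"ax":0,"ay":0,"az":0,"fingers":1},{"tx":-0.012,"ty":0.044,"tz":0,"ax":0,"ay":0,"az":0,"fingers":1},{"tx":-0.008,"ty":0.044,"tz":0,"ax":0,"ay":0,"az":0,"fingers":1},{"tx":-0.004,"ty":0.044,"tz":0,"ax":0,"ay":0,"az":0,"fingers":1},{"tx":-0.003,"ty":0.044,"tz":0,"ax":0,"ay":0,"az":0,"fingers":1},{"tx":-0.003,"ty":0.020,"tz":0,"ax":0,"ay":0,"az":0,"fingers":1},{"tx":0,"ty":0,"tz":0,"ax":0,"ay":0,"az":0,"fingers":1},{"tx":0,"ty":0,"tz":0,"ax":0,"ay":0,"az":0,"fingers":1}]'
python3 -c "
from h import *
look('d',(130,150,290,290))"
```

```text
time: 6.8
ee_pos: [0.4781, 0.0765, 0.1025]
ee_rot: [0.705, 0.072, -0.068, -0.703]
ft_force: [0.9, 0.3, -0.3]
gripper_width: 1.001
t 6.8 tcp in box mm [-42.9  44.6 102.5] axes in box
 [[ 1.     0.005  0.002]
 [-0.002 -0.003  1.   ]
 [ 0.005 -1.    -0.003]] F [ 1.   0.1 -0.3] w 1.001
side orange 154 [ 1.1 44.4 91.1] hue 11.0
side yellow 45 [28.8 41.5 77.8] hue 22.0
side ribs x [ 0  0  0  0 20 10  0  0  0  3 13  0  0  0  0] from -45 step 6
side button [-19.7 -72.   96.9]
top orange 67 [-6.4 46.6 89.4] hue 15.0
top ribs x [0 0 0 0 0 9 0 0 0 0 0 0 0 0 0] from -45 step 6
top button [-18.4 -69.9  96.6]
wrist orange 409 [ 2.6 49.6 90.8] hue 9.0
wrist yellow 628 [ 8.8 43.2 86.3] hue 20.0
wrist button [-20.1 -58.4  92.9]
```

View pics/dside.png

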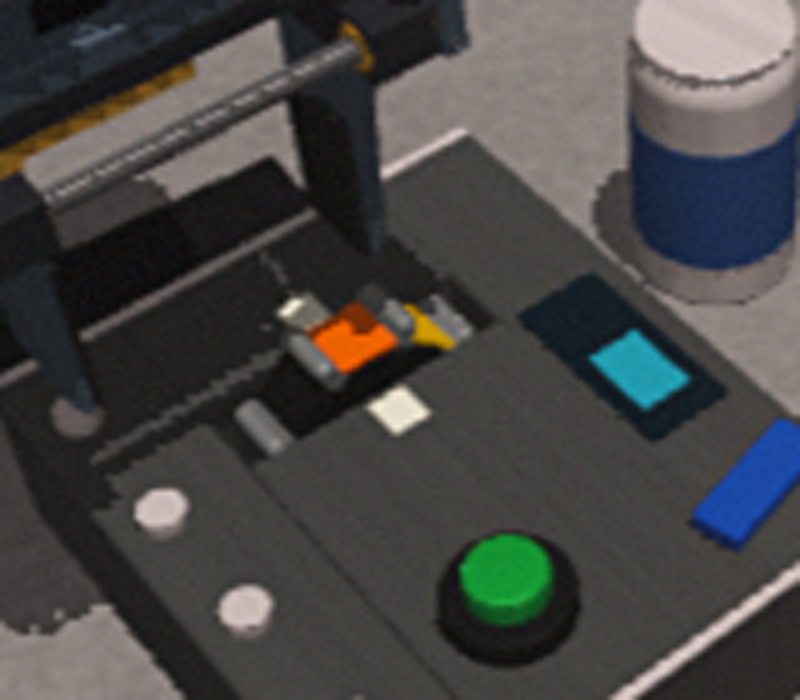

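Orange is on top between the white marks, at crop (350,340), with the ribs symmetric. Now I move the leading finger over the button and stop just above it.

```bash
python3 -m handwheel '[{"tx":-0.008,"ty":-0.005,"tz":-0.035,"ax":0,"ay":0,"az":0,"fingers":1},{"tx":-0.017,"ty":-0.005,"tz":-0.070,"ax":0,"ay":0,"az":0,"fingers":1},{"tx":-0.026,"ty":0,"tz":-0.105,"ax":0,"ay":0,"az":0,"fingers":1},{"tx":-0.026,"ty":0.015,"tz":-0.1145,"ax":0,"ay":0,"az":0,"fingers":1},{"tx":-0.026,"ty":0.030,"tz":-0.1145,"ax":0,"ay":0,"az":0,"fingers":1},{"tx":-0.026,"ty":0.038,"tz":-0.1145,"ax":0,"ay":0,"az":0,"fingers":1},{"tx":-0.026,"ty":0.038,"tz":-0.1145,"ax":0,"ay":0,"az":0,"fingers":1},{"tx":-0.026,"ty":0.038,"tz":-0.1145,"ax":0,"ay":0,"az":0,"fingers":1}]'
python3 -c "
from h import *
p=st(); c=snap('side','e',(130,150,290,290),5); tip(c,p)"
```

```text
time: 7.62
ee_pos: [0.4721, -0.0406, 0.0612]
ee_rot: [0.704, 0.07, -0.071, -0.703]
ft_force: [0.5, 0.5, 0.6]
gripper_width: 1.001
t 7.62 tcp in box mm [-72.1 -69.   61.2] axes in box
 [[ 1.    -0.001  0.001]
 [-0.001 -0.002  1.   ]
 [-0.001 -1.    -0.002]] F [0.6 0.4 0.6] w 1.001
20 28 x [43.1 61.3] y [-18.8  18.5] zmin 20.5
26 58 x [43.4 61. ] y [-18.4  17.4] zmin 26.1
32 50 x [43.4 61.3] y [-13.5   9.6] zmin 32.4
38 34 x [45.9 50.3] y [-16.8  16. ] zmin 38.1
44 39 x [46.  54.3] y [-16.8  14.7] zmin 44.1
50 45 x [45.8 54.6] y [-16.9  15.4] zmin 50.1
56 43 x [45.9 55.5] y [-16.7  14.7] zmin 56.0
62 40 x [45.7 55.2] y [-16.8   8.4] zmin 62.7
68 37 x [45.7 56.7] y [-16.8   6.3] zmin 68.1
74 41 x [45.7 57.2] y [-17.2  16.8] zmin 74.1
80 42 x [45.8 57.6] y [-17.1  15.8] zmin 80.4
86 43 x [45.8 57.8] y [-16.5  14.8] zmin 86.0
92 68 x [46.1 58.3] y [-16.8  15.7] zmin 92.1
98 30 x [48.9 57. ] y [-17.   10.2] zmin 98.1
```

View pics/e.png

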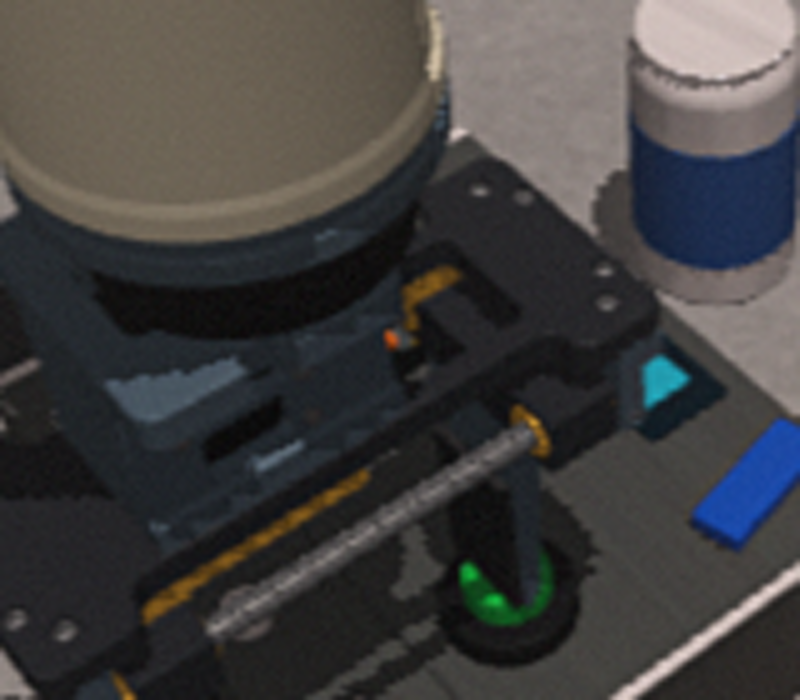

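The tip is just above the button, at crop (525,600), about 3 mm nearer than centre. I correct that and press gradually.

```bash
python3 -m handwheel '[{"tx":0.003,"ty":0,"tz":-0.001,"ax":0,"ay":0,"az":0,"fingers":1},{"tx":0.003,"ty":0.002,"tz":-0.001,"ax":0,"ay":0,"az":0,"fingers":1},{"tx":0.003,"ty":0.004,"tz":-0.001,"ax":0,"ay":0,"az":0,"fingers":1},{"tx":0.003,"ty":0.005,"tz":-0.001,"ax":0,"ay":0,"az":0,"fingers":1},{"tx":0.003,"ty":0.005,"tz":-0.001,"ax":0,"ay":0,"az":0,"fingers":1}]'
python3 -c "
from h import *
st()"
```

```text
time: 8.08
ee_pos: [0.4762, -0.041, 0.0568]
ee_rot: [0.704, 0.071, -0.07, -0.703]
ft_force: [1.9, -0.0, 2.4]
gripper_width: 0.998
t 8.08 tcp in box mm [-68.2 -70.2  56.8] axes in box
 [[ 1.     0.001  0.001]
 [-0.001 -0.003  1.   ]
 [ 0.001 -1.    -0.003]] F [ 1.9 -0.4  2.4] w 0.998
```

```bash
python3 -m handwheel '[{"tx":0,"ty":0.001,"tz":0,"ax":0,"ay":0,"az":0,"fingers":1},{"tx":0,"ty":0.002,"tz":0,"ax":0,"ay":0,"az":0,"fingers":1},{"tx":0,"ty":0.003,"tz":0,"ax":0,"ay":0,"az":0,"fingers":1},{"tx":0,"ty":0.003,"tz":0,"ax":0,"ay":0,"az":0,"fingers":1}]'
python3 -c "
from h import *
p=st();c=snap('side','f')
vv,uu=np.mgrid[0:420,0:560]
h=cv2.cvtColor(c['color'],cv2.COLOR_RGB2HSV);Q=(world(c,uu,vv)-C)@RC*1000
g=(h[...,0]>45)&(h[...,0]<75)&(h[...,1]>120)&(abs(Q[...,0]+20)<20)&(abs(Q[...,1]+70)<20)
print(g.sum(),np.percentile(Q[g][:,2],[10,50,80,90]))"
```

```text
time: 8.42
ee_pos: [0.4762, -0.0409, 0.0541]
ee_rot: [0.704, 0.071, -0.07, -0.703]
ft_force: [-2.6, 0.3, 14.1]
gripper_width: 1.002
t 8.42 tcp in box mm [-68.1 -70.2  54.1] axes in box
 [[ 1.     0.001  0.001]
 [-0.001 -0.003  1.   ]
 [ 0.001 -1.    -0.003]] F [-2.5  0.8 14.1] w 1.002
105 [88.84262286 90.85852224 92.26991043 92.86981599]
```

The force is 14 N against a 5 N spring and the green top is at about 91 mm, so the button is on its stop. Release straight up and retreat.

```bash
python3 -m handwheel '[{"tx":0,"ty":-0.004,"tz":0,"ax":0,"ay":0,"az":0,"fingers":1},{"tx":0,"ty":-0.010,"tz":0,"ax":0,"ay":0,"az":0,"fingers":1},{"tx":0,"ty":-0.040,"tz":0,"ax":0,"ay":0,"az":0,"fingers":1},{"tx":0,"ty":-0.080,"tz":0,"ax":0,"ay":0,"az":0,"fingers":1},{"tx":0,"ty":-0.120,"tz":0,"ax":0,"ay":0,"az":0,"fingers":1},{"tx":-0.03,"ty":-0.130,"tz":-0.03,"ax":0,"ay":0,"az":0,"fingers":1},{"tx":-0.05,"ty":-0.130,"tz":-0.07,"ax":0,"ay":0,"az":0,"fingers":1},{"tx":-0.05,"ty":-0.130,"tz":-0.11,"ax":0,"ay":0,"az":0,"fingers":1},{"tx":-0.05,"ty":-0.130,"tz":-0.15,"ax":0,"ay":0,"az":0,"fingers":1},{"tx":-0.05,"ty":-0.130,"tz":-0.19,"ax":0,"ay":0,"az":0,"fingers":1},{"tx":-0.05,"ty":-0.130,"tz":-0.22,"ax":0,"ay":0,"az":0,"fingers":1},{"tx":-0.05,"ty":-0.130,"tz":-0.22,"ax":0,"ay":0,"az":0,"fingers":1},{"tx":-0.05,"ty":-0.130,"tz":-0.22,"ax":0,"ay":0,"az":0,"fingers":1}]'
python3 - <<'E'
from h import *
look("g")
c=load("gtop"); vv,uu=np.mgrid[0:420,0:560]; P=world(c,uu,vv)
m=(abs(P[...,2]-.075)<.006)&(uu>180)&(uu<365)&(vv>195)&(vv<355)
m=cv2.morphologyEx(m.astype(np.uint8),cv2.MORPH_OPEN,np.ones((5,5)))
print(cv2.minAreaRect((P[m>0][:,:2]*1000).astype(np.float32)))
d=np.abs(c["color"].astype(int)-load("top0")["color"]).max(2)
cv2.imwrite("pics/gd.png",np.vstack([c["color"][150:360,130:420,::-1],cv2.cvtColor(d[150:360,130:420].clip(0,255).astype(np.uint8),cv2.COLOR_GRAY2BGR)]))
E
```

```text
time: 9.55
ee_pos: [0.4701, -0.2673, 0.1842]
ee_rot: [0.704, 0.07, -0.069, -0.703]
ft_force: [-0.2, -0.1, -0.3]
gripper_width: 0.999
t 9.55 tcp in box mm [-119.2 -290.8  184.2] axes in box
 [[ 1.     0.001  0.003]
 [-0.003 -0.002  1.   ]
 [ 0.001 -1.    -0.002]] F [-0.2 -0.  -0.3] w 0.999
side ribs x [0 0 0 0 0 0 0 0 0 0 0 0 0 0 0] from -45 step 6
top orange 231 [ 0.4 45.3 87.6] hue 16.0
top yellow 122 [26.  45.2 77.5] hue 24.0
top ribs x [ 0  0  0  0 31 21  0  0  0 12 30  0  0  0  0] from -45 step 6
top button [-19.  -69.1  96.3]
((529.1741333007812, 41.79219055175781), (200.33428955078125, 240.43295288085938), 11.623688697814941)
```

View pics/gd.png

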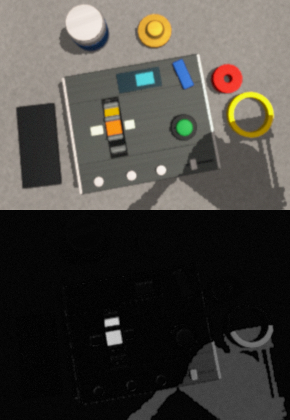

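The top view shows orange at (114,128) between the marks. The difference image shows only the wheel's colours and the arm's shadow, so the box moved less than 0.5 mm. The button is back up. Handing in.

```bash
python3 -c "
from h import *
print(arm.sign_off())"
```

```text
the job is handed in; nothing more can be done
None
```

I flicked the wheel round three single clicks with one fingertip until the orange flat was on top. Then I pressed the green button, released it, moved the hand clear and handed the job in at about 9.6 s; no verdict is reported.

**Last checks:**
- **Wheel:** orange is centred at x about 0.4 mm, between the white marks. Yellow is one place past it, and the ribs sit evenly on either side.
- **Button:** it was pressed to its stop, with 14 N measured and the top at about 91 mm. It is back up at about 96.5 mm.
- **Controller and surroundings:** the controller moved 0.4 mm and turned 0.1° at most, which is within measurement noise. The top view shows nothing else moved.
- **Hand:** the force reads zero and the hand is clear.

**What disagreed or failed:**
- With the hand open, the cameras put the fingertip about 36.5 mm above the reported TCP, although the task places the TCP at the very end of the fingers. I worked from the camera value.
- The first two arm commands that left out some keys were refused, without any movement.
- The final side view could not confirm the wheel and button, because the retreated arm probably blocked it. That check rests on the top view.

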